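# Open and hold the belt-guard lid of a bench grinder

### The arm

A 6-joint arm with a two-finger parallel gripper is mounted at the origin on the work surface. World frame = base frame: x ahead of the robot, y to its left, z up, the work surface at z = 0. Lengths are in m, angles in degrees, forces in N, time in s.
With the tool pointing down it reaches from about 0.35 to 0.875 m from the base axis. Payload 4.2 kg.
Tool frame: the origin (TCP) lies on the front face of the gripper's body, between the roots of the fingers; the fingertips stand finger_overhang ahead of it and the grasp point (between the pads) lies 51 mm ahead of it (finger_overhang is the distance from the TCP to the fingertips, in m); z points along the fingers, y is the line along which they close (so a half turn about z gives the same grasp; the last joint's range is limited). The gripper opens to 87 mm and grips with 3 to 60 N. Pads are 19 mm wide; open, the fingers measure 117 mm over their backs; the gripper's body (75 mm by 190 mm) begins 51 mm behind the grasp point.
Start: joints at [-49.297, 22.042, 0.453, 0, -68.411, -14.817], TCP at [0.273, -0.562, 0.292] pointing down, gripper open.
Joint ranges: [-179.83, 179.83], [-69.29, 118.12], [-61.27, 80.66], [-181.25, 117.63], [-171.15, -9.14], [-177.46, 177.46]. Speed limits (degrees/s): [159.86, 159.86, 180, 180, 180, 180].

### API

Orientations are given as a 3x3 rotation matrix whose columns are the frame's x, y, z axes.
In Python, from station import sense, capture, camera_model, finish_job, finger_overhang gives the robot as it stands. The module is installed in compiled form; this text tells all that it offers.
- The arm moves only by the tool jog_arm, never from a script. Its argument "rows" is a list that holds one entry, the list of rows, each a list of 4 numbers: the shift along the tool's x, y, z in m, then the turn about the tool's z in rad. A call has 1 to 20 rows; each row shifts and turns the commanded pose from where the row before left it, along the tool's axes as they then stand; what a row does not reach is not made up. A row lasts 1/8 s, in which the tool goes at most 62.5 mm and 10.7 degrees, less where a joint would pass 70% of its speed; a pose out of reach is approached as far as the arm can. A call is refused whole if a number of a shift passes 0.0625 or a number of a turn 0.188, either way. A call with a gripper value outside its range is refused whole. "claw" is the opening, from 0 (shut) to 1 (fully open), set as the call begins (left out, the last holds). The fingers move at their own pace and stop on an object; the grip force is fixed at half the most. Time passes only in rows, so rows that do not move let the fingers close. It gives the time, the measured TCP pose, the force, the opening and the grip force at its end, in the units of the state.
- sense(): the state, without advancing time (a new reading comes with each control period).
- capture(name): name is "scene" or "top" or "wrist"; returns the picture (420x560x3 uint8, red, green, blue); there is no depth.
- camera_model(name): a dict with "fovy" (degrees; the focal length in pixels is half the picture's height over the tangent of half this angle, whatever the lens; pixels are square), "cx", "cy" (the principal point, pixels), "eye" and "rotation" of the camera in the world. Camera axes: x right, y down, z forward; pixel columns grow to the right and rows downward; lengths in m; the calibration is good to about 2 mm. A picture is of the moment at which its call begins: read the wrist's pose just before it. camera_model takes no time and is no camera call; for the wrist camera it gives the pose at the moment of the call.
- finish_job(): hands the job in; it is judged then, once.
The state is a dict: "time_s": time; "joints": joint angles; "joint_velocities": joint speeds; "effort": joint torques, N m; "tcp_pos": TCP position; "ee_rot": TCP orientation; "wrist_force": force on the tool from outside, world axes, zero at the start; "moment": the same for the moment, N m; "gripper_width": opening from 0.0 (shut) to 1.0 (fully open); "gripper_force": force on a finger pad.
Only numpy, scipy, OpenCV 4.12 (cv2) and the standard library are available. Lean on these libraries where they do the work, as an engineer would, in place of code of your own. Each camera call takes 0.05 s, during which the arm holds its last target. There are 200 camera calls.

### The job

The fitter wants to look at the belt of the bench grinder, and nobody knows whether the guard lid over it is caught. Tug the lid up at its front before you touch the release slide: if it comes, leave the slide alone and open the lid; if the catch holds, do not force it, but free it by pushing the slide, on the fixed strip beside the lid, towards the back, and then lift. The lid has no stay, so finish holding it open at about 60 degrees or more, without letting go, and leave the things on the bench where they lie.

Things in the scene. Friction and masses are not known exactly. Their poses are not given: they have to be found in the camera images.
- grinder: Grey belt-driven bench grinder, fixed. Origin: centre of its belt case's underside, on the bench; x runs from its front (robot's side, within 20 deg) to its back, y to its left, z up. Case 180 deep (x), 290 wide (y), 135 mm high. The right 75 mm of its top (y -145 to -70) is a fixed flat strip with the release slide, the rest is the lid. A hidden catch under the lid may or may not have hooked it.
- motor_top (a point): Top of the junction box on the motor, which stands out from the case's left side (y 145 to 293 mm) and is the highest point there, 153 mm above the bench.
- wheel_hood (a point): Top of the sheet hood over the 150 mm grinding wheel, which stands right of the case (y -180 to -230 mm, x -138 to 90 with its tool rest); 174 mm above the bench.
- lid (a joint): Angle (rad) of the belt-guard lid, a grey louvred steel sheet 178 mm deep, 216 mm wide, 0.35 to 0.6 kg, hinged along its back edge: 0 shut (flush, 3 mm above the strip), grows as its front rises, stop at 1.45. Falls shut from any angle. Lifting at the knob takes 1.5 to 3 N when free; caught, it gives under 1 degree (3 mm at the knob) and then holds firm: a lift of about 10 N tells.
- lid_grip (a point): Centre of the lid's grip, a black ball knob 32 mm across on a 12 mm stem that juts forwards from the middle of the lid's front edge, free at both sides and below. The centre is 32 mm in front of the lid's edge, 210 mm from the hinge line and 132 mm above the bench when shut. Axes: with the lid shut as the grinder's; they turn with the lid.
- lid_hinge (a point): Point on the lid's hinge line straight behind the knob, 135 mm above the bench; its y axis is the hinge line, x and z as the grinder's. The knob swings about it, up and then back.
- slide (a joint): Travel (m) of the release slide along the grinder's +x (to the back): starts between 0 and 0.004, end stop at 0.028. Pushed to the stop it clears the catch, which then stays clear. It moves against about 3 N of friction and stays where it is left; its place tells nothing about the catch.
- slide_knob (a point): Centre of the slide's black thumb piece, on the fixed strip right of the lid: 16 mm along its travel (x), 24 mm across (y), top 16 mm above the strip; the point is 9 mm above the strip, so 144 mm above the bench. Axes as the grinder's.
- spanner: Loose steel spanner lying on the bench in front of the grinder; origin under its middle.
- screwdriver: Loose screwdriver with a green handle, lying to the right front of the grinder; origin under its middle.
- tin: Plain closed steel tin, 72 mm across, 85 mm high, standing right of the grinding wheel; origin under its centre.
- disc: Loose dark cutting disc, 115 mm across, 8 mm thick, lying left front of the grinder; origin under its centre.

How it is judged (in metres and radians):
On the way:
1. with the slide still where it was, the lid is tugged up against its catch (1 N or more on the catch) or, if it is not caught, lifted past 0.6 rad (distance of slide_knob from where it was at the start of the episode below 0.005 m and contact force between the fingers and lid above 1 N and (contact force between lid and grinder above 1 N or value of joint lid above 0.6 rad)), for 0.1 s.
At the end, for the whole second after the job is handed in: The lid stands still at 0.95 rad (54 degrees) or more, held there by the fingers alone (more than 1 N on it); spanner, screwdriver, tin and disc are within 30 mm of where they lay (value of joint lid above 0.95 rad and velocity of joint lid between -0.1 and 0.1 rad/s and contact force between the fingers and lid above 1 N and contact force between lid and grinder below 0.5 N and distance of each of spanner, screwdriver, tin, disc from where it was at the start of the episode below 0.03 m); the arm keeps its last pose, push and grip.
It fails at once if the caught lid is wrenched with more than 50 N on its catch (contact force between lid and grinder above 50 N).
It fails at once if a bystander (spanner, screwdriver, tin, disc) is moved by 30 mm or more (distance of any of spanner, screwdriver, tin, disc from where it was at the start of the episode above 0.03 m).
It also fails if it takes over 64 s, if anything falls off the work surface, if the arm or the gripper's body presses on something with over 40 N, if the wrist force passes 120 N, or if a joint passes its speed limit or range.

## Working session

There is one attempt and no reset: what is moved stays moved. The work goes in short steps, Python scripts to look and compute and a tool call to move; the robot and the scene stay as the last step left them, time stands still between calls to the robot, and variables do not carry over. Pictures are saved under pics/ and viewed, at most 10 in all, crops included, and the job is handed in when it is done.

Besides the shell and the picture viewer there is one more tool, called after ">>>" as a command line: name --argument value ..., lists and objects as JSON in quotes. jog_arm: Moves the arm, as the interface text tells. Its arguments: {"type":"object","properties":{"rows":{"type":"array"},"claw":{"type":"number"}},"required":["rows"]}

```bash
mkdir -p pics; python3 - <<'E'
from station import *
import cv2, numpy as np
np.set_printoptions(precision=4,suppress=True)
for n in ("scene","top"):
    im=capture(n); cv2.imwrite(f"pics/{n}0.png",im[:,:,::-1]); m=camera_model(n); print(n,m)
s=sense(); print(s["tcp_pos"],s["ee_rot"],s["wrist_force"],finger_overhang if not callable(finger_overhang) else finger_overhang(), s["time_s"])
E
```

```text
scene {'fovy': 48.877219134107904, 'cx': 277.02233614657246, 'cy': 210.58235569494292, 'eye': array([1.2289, 0.3048, 0.7777]), 'rotation': array([[-0.4046,  0.5958, -0.6937],
       [ 0.9143,  0.2484, -0.3199],
       [-0.0182, -0.7637, -0.6453]])}
top {'fovy': 47.12668690922891, 'cx': 274.8610179824399, 'cy': 205.47559551894358, 'eye': array([ 0.4343, -0.0229,  1.2408]), 'rotation': array([[ 0.0044, -0.9976,  0.0693],
       [-0.9999, -0.0055, -0.0145],
       [ 0.0148, -0.0692, -0.9975]])}
[ 0.2727 -0.5619  0.2913] [[-0.8997 -0.4364 -0.001 ]
 [-0.4364  0.8997  0.0017]
 [ 0.0001  0.002  -1.    ]] [ 0.4405 -0.9048  0.0558] 0.0697 0.1
```

View pics/scene0.png

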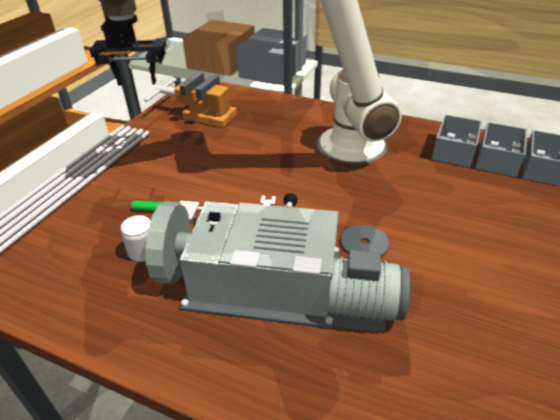

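View pics/top0.png

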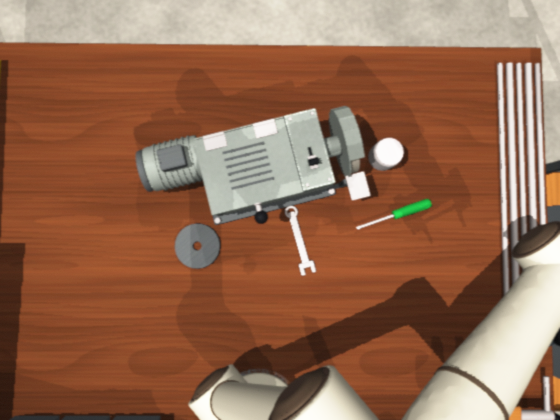

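The scene picture shows the grinder with its knob at (290,200), and the top picture puts the knob at (261,217) and the slide at (313,155). I'll zoom in on the top view.

```bash
python3 - <<'E'
import cv2
im=cv2.imread("pics/top0.png")[95:245,190:390]
cv2.imwrite("pics/top0c.png",cv2.resize(im,(800,600),interpolation=cv2.INTER_CUBIC))
E
```

```text
(no output)
```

View pics/top0c.png

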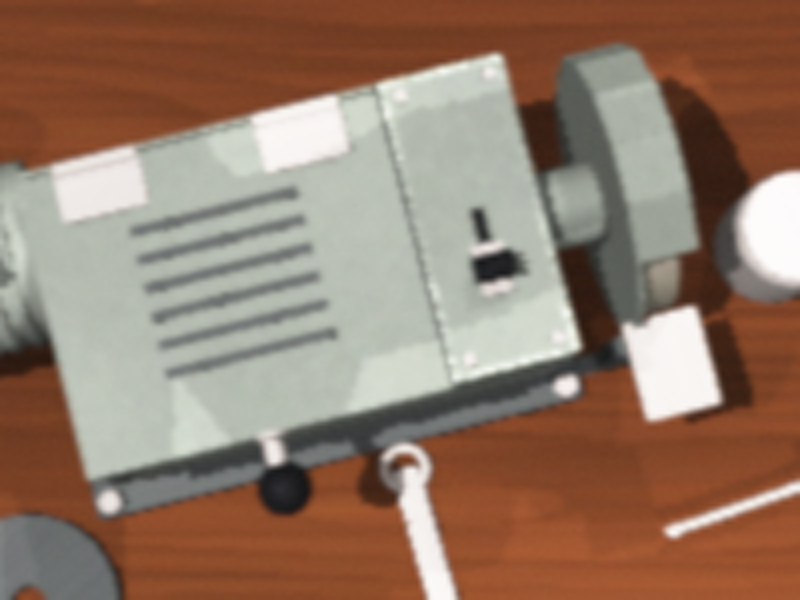

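The crop shows the knob at crop (285,488), the slide thumb piece at (497,264), and clear strip and lid corners. Next I turn these into poses.

```bash
cat > h.py <<'E'
from station import *
import cv2, numpy as np
np.set_printoptions(precision=4,suppress=True)
def ray(n,u,v,z,m=None):
    m=m or camera_model(n); f=210/np.tan(np.radians(m["fovy"]/2))
    d=np.array(m["rotation"])@[(u-m["cx"])/f,(v-m["cy"])/f,1]; e=np.array(m["eye"])
    return e+d*(z-e[2])/d[2]
E
python3 - <<'E'
from h import *
P=lambda x,y,z: ray("top",190+x/4,95+y/4,z)
FL,FR,BR=P(90,480,.138),P(580,350,.135),P(500,57,.135)
SF,SB=P(455,383,.136),P(378,85,.136)
k=P(285,488,.132); s=P(497,264,.146)
print(FL,FR,BR,SF,SB); print("knob",k,"slide",s)
print("scene knob",ray("scene",290,200,.132))
for a in (FL-FR,): print(np.linalg.norm(a),np.degrees(np.arctan2(a[1],a[0]))-90)
for a in (BR-FR,SB-SF): print(np.linalg.norm(a),np.degrees(np.arctan2(a[1],a[0])))
R=sense()["ee_rot"]; print("tool y az",np.degrees(np.arctan2(R[1,1],R[0,1])), sense()["joints"])
# fit grinder pose
from scipy.optimize import least_squares
loc=np.array([[-.09,.145],[-.09,-.145],[.09,-.145],[-.09,-.07],[.09,-.07],[-.122,.0375]])
obs=np.array([FL,FR,BR,SF,SB,k])[:,:2]
def T(p,l): c,s_=np.cos(p[2]),np.sin(p[2]); return l@np.array([[c,s_],[-s_,c]])+p[:2]
r=least_squares(lambda p:(T(p,loc)-obs).ravel(),[.6,0,.2])
print(r.x,np.degrees(r.x[2]),r.fun.reshape(-1,2)*1e3)
print("knob fit",T(r.x,loc[-1:]),"slide local",T([0,0,-r.x[2]],(s[:2]-r.x[:2])[None]))
E
```

```text
[0.4883 0.1037 0.138 ] [ 0.5652 -0.178   0.135 ] [ 0.7371 -0.1318  0.135 ] [ 0.5454 -0.1055  0.136 ] [ 0.7196 -0.0605  0.136 ]
knob [ 0.4845 -0.0078  0.132 ] slide [ 0.6132 -0.1289  0.146 ]
scene knob [ 0.4902 -0.0034  0.132 ]
0.2919443169352845 15.272625219812824
0.17800233557559592 15.015347202211784
0.17987955519972407 14.475212986506467
tool y az 115.87635226044985 [-49.2979  22.0867   0.3877  -0.0245 -68.4114 -14.8167]
[ 0.6136 -0.0144  0.2586] 14.817839716644434 [[ 1.2733 -0.9165]
 [-1.4577  0.3467]
 [ 0.6315  0.2647]
 [-0.9296  0.3931]
 [-1.0852  1.4647]
 [ 1.5677 -1.5527]]
knob fit [[ 0.4861 -0.0094]] slide local [[-0.0297 -0.1105]]
```

>>> jog_arm --rows '[[[0,0,0,0.0965],[0,0,0,0.0965],[-0.029,0.04,0,0],[-0.029,0.04,0,0],[-0.029,0.04,0,0],[-0.029,0.04,0,0],[-0.029,0.04,0,0],[-0.029,0.04,0,0],[-0.029,0.04,0,0],[-0.029,0.04,0,0],[-0.029,0.04,0,0],[-0.029,0.04,0,0],[-0.029,0.04,0,0],[-0.029,0.04,0,0],[0,0,0.02,0],[0,0,0.02,0],[0,0,0,0],[0,0,0,0]]]' --claw 1

```text
time_s: 2.35
tcp_pos: [0.4868, -0.0093, 0.2529]
ee_rot: [[-0.967, -0.256, 0.001], [-0.256, 0.967, -0.0], [-0.001, -0.0, -1.0]]
wrist_force: [-0.9, -0.2, 0.5]
gripper_width: 0.999
gripper_force: 0.0
```

```bash
python3 - <<'E'
from h import *
s=sense(); R=s["ee_rot"]; m=camera_model("wrist"); im=capture("wrist"); cv2.imwrite("pics/w1.png",im[:,:,::-1])
print(s["time_s"],s["tcp_pos"],R,s["wrist_force"],m)
f=210/np.tan(np.radians(m["fovy"]/2)); 
p=np.array(m["rotation"]).T@(np.array([.4853,-.0086,.132])-m["eye"]); print("pred knob px",m["cx"]+f*p[0]/p[2],m["cy"]+f*p[1]/p[2])
E
```

```text
2.35 [ 0.4868 -0.0093  0.2529] [[-0.9667 -0.2559  0.0009]
 [-0.2559  0.9667 -0.0001]
 [-0.0008 -0.0004 -1.    ]] [-0.8969 -0.199   0.4672] {'fovy': 59.65002683088558, 'cx': 282.31477742533366, 'cy': 210.9260124953884, 'eye': array([ 0.4208, -0.0262,  0.346 ]), 'rotation': array([[-0.256 ,  0.9356,  0.243 ],
       [ 0.9667,  0.2481,  0.0633],
       [-0.0011,  0.2511, -0.968 ]])}
pred knob px 283.45037344280246 228.86815731810634
```

View pics/w1.png

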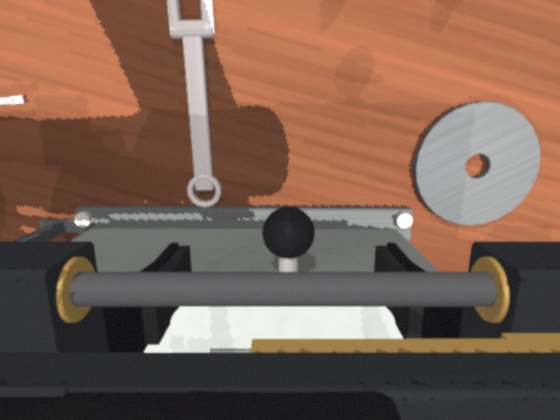

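The wrist view shows the knob at (289,231), about 3 mm left (grinder +y) of the prediction, and free between the fingers. I'll correct for that, descend and close.

>>> jog_arm --rows '[[[0.001,0.003,0.01,0],[0,0,0.02,0],[0,0,0.02,0],[0,0,0.02,0],[0,0,0,0],[0,0,0,0]]]'

```text
time_s: 3.15
tcp_pos: [0.4852, -0.0065, 0.1829]
ee_rot: [[-0.967, -0.256, 0.001], [-0.256, 0.967, 0.0], [-0.001, -0.0, -1.0]]
wrist_force: [0.9, 0.6, 0.2]
gripper_width: 0.997
gripper_force: 0.0
```

>>> jog_arm --rows '[[[0,0,0,0],[0,0,0,0],[0,0,0,0],[0,0,0,0],[0,0,0,0],[0,0,0,0],[0,0,0,0],[0,0,0,0]]]' --claw 0

```text
time_s: 4.15
tcp_pos: [0.4847, -0.0064, 0.1822]
ee_rot: [[-0.967, -0.256, -0.0], [-0.256, 0.967, 0.0], [0.0, 0.0, -1.0]]
wrist_force: [-0.7, 2.2, -0.6]
gripper_width: 0.349
gripper_force: 30.0
```

Gripped (30 mm opening, 30 N). Now a gentle tug.

>>> jog_arm --rows '[[[0,0,-0.001,0],[0,0,-0.001,0],[0,0,-0.001,0],[0,0,-0.001,0],[0,0,0,0],[0,0,0,0]]]'

```text
time_s: 4.9
tcp_pos: [0.4846, -0.0064, 0.1862]
ee_rot: [[-0.967, -0.256, -0.0], [-0.256, 0.967, 0.0], [0.0, 0.0, -1.0]]
wrist_force: [-1.4, 3.9, -2.1]
gripper_width: 0.346
gripper_force: 30.0
```

>>> jog_arm --rows '[[[0,0,-0.001,0],[0,0,-0.001,0],[0,0,0,0],[0,0,0,0]]]'

```text
time_s: 5.4
tcp_pos: [0.4847, -0.0065, 0.1882]
ee_rot: [[-0.967, -0.256, -0.0], [-0.256, 0.967, 0.0], [0.0, 0.0, -1.0]]
wrist_force: [-0.9, 5.0, -2.5]
gripper_width: 0.347
gripper_force: 30.0
```

>>> jog_arm --rows '[[[0,0,-0.002,0],[0,0,-0.002,0],[0,0,-0.002,0],[0,0,0,0],[0,0,0,0]]]'

```text
time_s: 6.02
tcp_pos: [0.4848, -0.0064, 0.1944]
ee_rot: [[-0.967, -0.256, 0.0], [-0.256, 0.967, 0.0], [-0.0, 0.0, -1.0]]
wrist_force: [-0.8, 5.8, -2.1]
gripper_width: 0.348
gripper_force: 30.0
```

```bash
python3 - <<'E'
from h import *
im=capture("scene"); c=im[150:290,150:360]; c0=cv2.imread("pics/scene0.png")[150:290,150:360]
cv2.imwrite("pics/s2.png",cv2.resize(np.vstack([c0,c[:,:,::-1]]),(450,600),interpolation=cv2.INTER_CUBIC))
s=sense();print(s["tcp_pos"],s["wrist_force"],s["moment"],s["gripper_width"])
E
```

```text
[ 0.4848 -0.0064  0.1944] [-0.956   5.507  -2.0301] [ 1.4182  0.2587 -0.0268] 0.3526852157334354
```

View pics/s2.png

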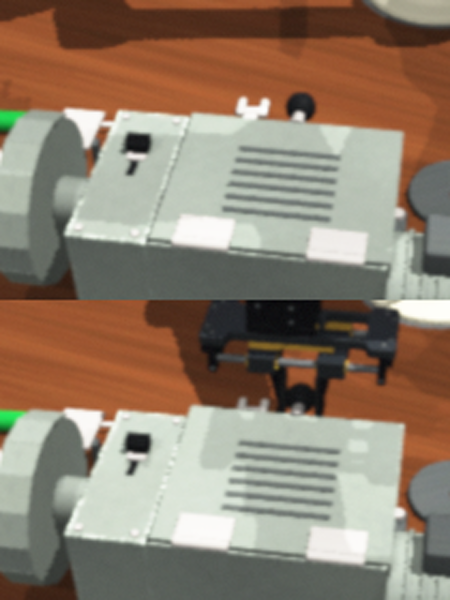

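The lower half (now) shows the lid front risen with the knob, its seam open, and the slide unmoved. With only about 2 N, the lid isn't caught, so I leave the slide alone and follow the arc about the hinge.

>>> jog_arm --rows '[[[-0.001,0,-0.0104,0],[-0.001,0,-0.0104,0],[-0.002,0,-0.0103,0],[-0.002,0,-0.0103,0],[-0.003,0,-0.01,0],[-0.003,0,-0.01,0],[-0.004,0,-0.0097,0],[-0.004,0,-0.0097,0],[-0.005,0,-0.0092,0],[-0.005,0,-0.0092,0],[0,0,0,0]]]'

```text
time_s: 7.45
tcp_pos: [0.514, 0.0013, 0.2944]
ee_rot: [[-0.967, -0.256, 0.0], [-0.256, 0.967, 0.0], [-0.0, 0.0, -1.0]]
wrist_force: [-2.0, 4.5, -2.8]
gripper_width: 0.348
gripper_force: 30.0
```

>>> jog_arm --rows '[[[-0.0058,0,-0.0087,0],[-0.0058,0,-0.0087,0],[-0.0067,0,-0.008,0],[-0.0067,0,-0.008,0],[-0.0075,0,-0.0074,0],[-0.0075,0,-0.0074,0],[-0.0082,0,-0.0066,0],[-0.0082,0,-0.0066,0],[-0.0088,0,-0.0057,0],[-0.0088,0,-0.0057,0],[-0.0093,0,-0.0048,0],[-0.0093,0,-0.0048,0],[0,0,0,0],[0,0,0,0],[0,0,0,0],[0,0,0,0]]]'

```text
time_s: 9.45
tcp_pos: [0.603, 0.0247, 0.3759]
ee_rot: [[-0.967, -0.256, -0.0], [-0.256, 0.967, -0.0], [0.0, -0.0, -1.0]]
wrist_force: [-2.5, 2.3, -0.1]
gripper_width: 0.347
gripper_force: 30.0
```

```bash
python3 - <<'E'
from h import *
im=capture("scene"); cv2.imwrite("pics/s3.png",im[:,:,::-1])
s=sense();print(s["time_s"],s["tcp_pos"],s["wrist_force"],s["moment"],s["gripper_width"],s["gripper_force"])
E
```

```text
9.5 [0.603  0.0247 0.3759] [-1.8528  2.488   2.2651] [ 0.8208  0.8321 -0.0013] 0.345144080436621 30.022075809538364
```

View pics/s3.png

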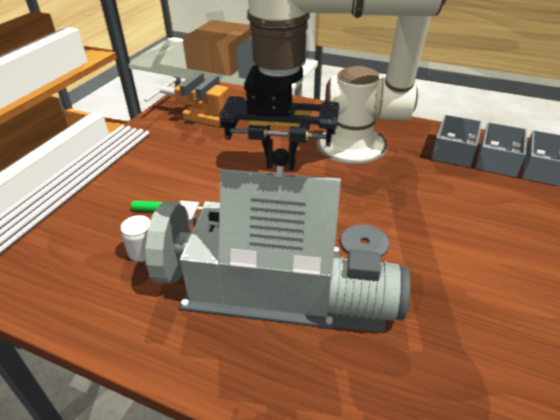

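The picture shows the lid standing at about 66° with the knob held between the fingers at (280,158) and the other things undisturbed.

```bash
python3 -c "
from station import *
print(finish_job())"
```

```text
the job is handed in; nothing more can be done
None
```

The lid was not caught: it came up freely at the tug with about 2 N, so I left the slide alone. I opened the lid to about 66°, was still gripping it at hand-in, and left the bench items where they lay.

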